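Pack a candle gift tray

TASK

Pack the dark blue card gift tray, in either order: slide the tall wax tablet up out of its slanted slot in the wooden rack and stand it upright, right end up, on the floor of the tray's narrow bay; lift the votive candle out of the metal mould and stand it upright on the floor of the tray's wide bay. Lower both gently into place, do not drop them, and leave the two shorter tablets in their slots and the tumbler and the tin where they stand.

Things in the scene. Friction and masses are not known exactly. Their poses are not given: they have to be found in the camera images.
- tablet: the tall cream wax tablet, a flat slab 9 (its x, thickness) x 60 (its y) x 110 mm (its z, length), about 55 g. Origin: centre of its lower end face; its z axis runs up along it. It starts in one of the rack's three slots, leaning 30 degrees from vertical with its top towards the rack's -x side; the upper 50 to 60 mm stick out of the slot
- short_a: a shorter cream wax tablet, 9 x 60 x 80 mm, in another slot of the rack; same axes and origin as the tall one. Stays there
- short_b: the other shorter cream wax tablet, 9 x 60 x 80 mm, in the remaining slot. Stays there
- rack: fixed dark wooden rack, base 90 x 236 x 10 mm; three pockets side by side at its y = -75, 0, +75 mm, each 12 mm across the tablet's thickness and 64 mm along y, leaning 30 degrees (0.52 rad) from vertical to the rack's own -x. Pocket floors 24 mm above the table; 8 mm walls rise 60 mm along the slant on the -x side, 50 mm on the +x side. Origin: on the table under the pocket floors
- mould: fixed aluminium mould block 90 (x) x 160 (y) x 36 mm high with two round cavities, 55 mm across and 28 mm deep, centred at y = +38 and -38 mm on its x = 0 line. Origin: centre of its underside. The votive sits in the +y cavity, the other is empty
- votive: cream votive candle, round, 50 mm diameter (46 mm at its foot), 58 mm high plus a thin 8 mm wick, about 100 g. Origin: centre of its underside, z up. At the start it stands in the mould, 30 mm of it above the mould's top
- tray: fixed open dark blue card gift tray, outside 126 (x) x 104 (y) x 44 mm high, walls and floor 4 mm. One divider across x makes a narrow bay on its -x side and a wide bay on its +x side, both 40 mm deep. Origin: centre of its underside
- narrow_bay (a point): centre of the floor of the narrow bay, 4 mm above the table; the bay is 18 mm along x and 96 mm along y (the tray's axes)
- wide_bay (a point): centre of the floor of the wide bay, 4 mm above the table; the bay is 96 mm along x and 96 mm along y (the tray's axes)
- tumbler: filled pale grey candle tumbler, 76 mm diameter, 90 mm high; origin at the centre of its underside. Bystander
- tin: dark lidded candle tin, 76 mm diameter, 94 mm high; origin at the centre of its underside. Bystander
Not all that is in view belongs to the job. What is shaped like the tablet but pink is not meant. What is meant by the votive is not yellow, and is the larger of those in its own colour.

How it is judged:
By the outcome, as a careful person would: the job done as asked, in the order asked, and still so for the second after the job is handed in, with the robot touching nothing.
It also fails if it takes over 61 s, if anything falls off the work surface, if the arm or the gripper's body presses on something with over 40 N, if the wrist force passes 120 N, or if a joint passes its speed limit or range.

ROBOT

A 6-joint arm with a two-finger parallel gripper is mounted at the origin on the work surface. World frame = base frame: x ahead of the robot, y to its left, z up, the work surface at z = 0. Lengths are in m, angles in degrees, forces in N, time in s.
With the tool pointing down it reaches from about 0.275 to 0.85 m from the base axis. Payload 19 kg.
Tool frame: the origin (TCP) lies between the finger pads; the fingertips stand manip.tcp_to_tips ahead of it and the grasp point (between the pads) lies 5 mm behind it (manip.tcp_to_tips is the distance from the TCP to the fingertips, in m); z points along the fingers, y is the line along which they close (so a half turn about z gives the same grasp; the last joint's range is limited). The gripper opens to 85 mm and grips with 20 to 120 N. Pads are 22 mm wide; open, the fingers measure 114 mm over their backs; the gripper's body (76 mm by 85 mm) begins 54 mm behind the grasp point. The pads swing forward as they close: fully open they stand 13 mm farther back than shut.
Start: joints at [-83.193, 8.623, 82.357, -0, 89.026, -7.678], TCP at [0.144, -0.557, 0.217] pointing down, gripper open.
Joint ranges: [-160.23, 160.23], [-39.13, 120.54], [6.94, 153.29], [-79.49, 259.48], [9.18, 160.14], [-161.06, 161.06]. Speed limits (degrees/s): [108.29, 108.29, 127.2, 172.46, 172.46, 172.46].

INTERFACE

Orientations are given as a 3x3 rotation matrix whose columns are the frame's x, y, z axes.
In Python, from station import manip gives the robot as it stands.
- The arm moves only by the shell command python3 -m crank 'ROWS' [OPENING] [FORCE]. ROWS is a JSON object of lists of equal length, an entry for each row: "offset": the shift along the tool's x, y, z scaled (see below), a list of three; "rot": the turn, a rotation vector about the tool's x, y, z scaled (see below), a list of three. A call has 1 to 10 rows; each row is the pose to reach, as a shift and turn from the pose commanded when the call began, along the tool's axes at that moment; what a row does not reach only later rows make up. The controller multiplies each number of a shift by 300 mm and each number of a turn by 90 degrees. A row lasts 1/8 s, in which the tool goes at most 62.5 mm and 10.7 degrees, less where a joint would pass 70% of its speed; a pose out of reach is approached as far as the arm can. A call with a number of a shift or a turn outside -1 to 1 is refused whole. A call with a gripper value outside its range is refused whole. OPENING is the closure, from 0 (fully open) to 1 (shut), set as the call begins (- or left out, the last holds). The fingers move at their own pace and stop on an object; FORCE is the grip in N (left out, the last holds). Time passes only in rows, so rows that repeat a pose let the fingers close. It gives the time, the measured TCP pose, the force, the opening and the grip force at its end, in the units of the state.
- manip.get_obs(): the state, without advancing time (a new reading comes with each control period).
- manip.get_image(name): name is "scene" or "side" or "wrist"; returns a dict with "img" (420x560x3 uint8, red, green, blue), "depth" (420x560 float32, m along the optical axis (not along the pixel's ray), 0 where there is no reading), "camera_matrix" (3x3 intrinsics, pixels), "k1" (the pictures are not rectified: a ray, as slopes to the right and down, at radius r is drawn at 1 + k1 r^2 times it, then the intrinsics apply), "xyz" and "rotation" of the camera in the world. Camera axes: x right, y up, looking along -z (the intrinsics and any distortion apply to the point x, -y, -z); pixel columns grow to the right and rows downward; lengths in m; the calibration is good to about 2 mm. A picture is of the moment at which its call begins.
- manip.finish_job(): hands the job in; it is judged then, once.
The state is a dict: "t": time; "joints": joint angles; "joint_velocities": joint speeds; "joint_efforts": joint torques, N m; "position": TCP position; "ee_rot": TCP orientation; "force": force on the tool from outside, world axes, zero at the start; "moment": the same for the moment, N m; "width": opening from 0.0 (shut) to 1.0 (fully open); "gripper_force": force on a finger pad.
Only numpy, scipy, OpenCV 4.12 (cv2) and the standard library are available. Lean on these libraries where they do the work, as an engineer would, in place of code of your own. Each camera call takes 0.05 s, during which the arm holds its last target. There are 200 camera calls.

## Working session

There is one attempt and no reset: what is moved stays moved. The work goes in short steps, Python scripts to look and compute and a shell command to move; the robot and the scene stay as the last step left them, time stands still between calls to the robot, and variables do not carry over. Pictures are saved under pics/ and viewed, at most 10 in all, crops included, and the job is handed in when it is done.

```bash
mkdir -p pics; ls
python3 - <<'E'
from station import manip
import cv2,numpy as np
print(manip.tcp_to_tips, manip.get_obs())
for n in ["scene","side"]:
    d=manip.get_image(n); cv2.imwrite(f"pics/{n}0.png",d["img"][:,:,::-1]); np.savez(f"{n}0.npz",**d)
    print(n,d["camera_matrix"],d["k1"],d["xyz"],d["rotation"],(d["depth"]>0).mean())
E
```

```text
pics
0.014 {'t': 0.0, 'joints': array([-8.31932615e+01,  8.64989527e+00,  8.23920840e+01,  1.37187354e-03,
        8.90281526e+01, -7.67796788e+00]), 'joint_velocities': array([ 0.02252505,  0.03026579,  0.0358267 , -0.02362391, -0.04590072,
       -0.07426309]), 'joint_efforts': array([ 1.86860321e-03, -7.13046241e+01, -5.70874286e+01,  6.29749138e-05,
        8.93839169e-03, -2.85235490e-05]), 'position': array([ 0.14377312, -0.55645676,  0.21599399]), 'ee_rot': array([[ 9.68214555e-01,  2.50121093e-01, -1.21301580e-04],
       [ 2.50121052e-01, -9.68213806e-01,  1.21824120e-03],
       [ 1.87261957e-04, -1.20985894e-03, -9.99999251e-01]]), 'force': array([-0.03351375,  0.37268387, -0.12777107]), 'moment': array([-2.06476254e-05, -2.13003998e-02, -1.94390409e-02]), 'gripper_force': 0.0, 'width': 1.003025731240048}
scene [[522.53596961   0.         282.24250245]
 [  0.         522.53596961 203.16290592]
 [  0.           0.           1.        ]] 0.00830432887511356 [ 1.06142064 -0.59859797  0.85084676] [[ 0.79712554 -0.43125492  0.42262285]
 [ 0.60366863  0.58452243 -0.54214179]
 [-0.01323122  0.68727922  0.72627282]] 0.99578231292517
side [[400.67835426   0.         270.48841534]
 [  0.         400.67835426 209.02143968]
 [  0.           0.           1.        ]] -0.05174409717419284 [0.55559453 0.61743392 0.67643665] [[-0.99736305  0.04468184 -0.05718819]
 [-0.07204608 -0.70444099  0.70609649]
 [-0.00873601  0.70835473  0.70580257]] 0.9959948979591837
```

View pics/scene0.png

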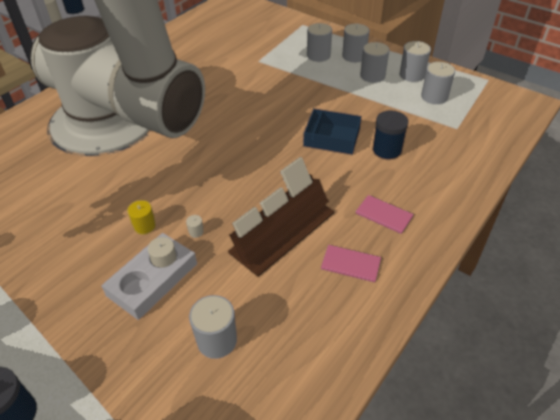

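View pics/side0.png

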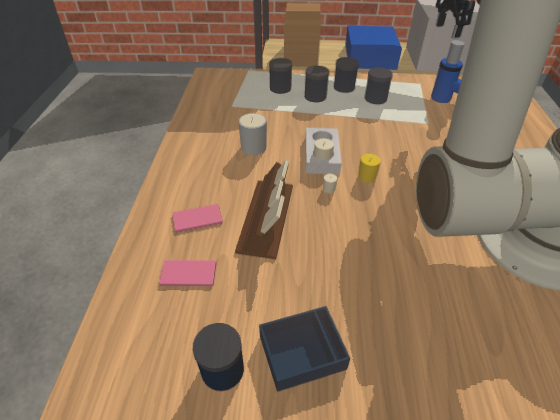

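The scene view shows the tray at (333,131), the rack at (283,222) with the tall tablet at (297,177), the mould at (150,275) with the votive at (162,250), and the tumbler at (213,326). In the side view the tray is at (303,346) with its divider near (330,335). The tall tablet is at (273,213) and the votive at (323,148).

```bash
cat > h.py <<'E'
import numpy as np,cv2
def cloud(d):
    K=d["camera_matrix"];h,w=d["depth"].shape
    uv=np.stack(np.meshgrid(np.arange(w),np.arange(h)),-1).reshape(-1,1,2).astype(float)
    s=cv2.undistortPoints(uv,K,np.array([float(d["k1"]),0,0,0])).reshape(h,w,2)
    z=d["depth"]
    p=np.stack([s[...,0]*z,-s[...,1]*z,-z],-1)
    return p@d["rotation"].T+d["xyz"]
def rect(p):
    (c,s,a)=cv2.minAreaRect((p[:,:2]*1000).astype(np.float32)); return np.round(c,1),np.round(s,1),round(a,1)
E
python3 - <<'E'
from h import *
for n in ["scene","side"]:
    d=np.load(n+"0.npz");P=cloud(d);hsv=cv2.cvtColor(d["img"],cv2.COLOR_RGB2HSV)
    H,S,V=[hsv[...,i].astype(int) for i in range(3)];z=P[...,2]
    box=(P[...,0]>.2)&(P[...,0]<.9)&(abs(P[...,1])<.6)
    wood=z[box&(abs(z)<.01)]; print(n,"table z",np.median(wood))
    m=box&(z>.008)&(z<.14)
    nl,lab,st,_=cv2.connectedComponentsWithStats(m.astype(np.uint8))
    for i in range(1,nl):
        if st[i,4]<60: continue
        k=lab==i;p=P[k]
        print(st[i],"zmax",np.percentile(p[:,2],99).round(4),"rect",rect(p),"hsv",np.median(hsv[k],0))
        for zl,zh in [(.03,.04),(.04,.048),(.06,.07),(.085,.1)]:
            q=p[(p[:,2]>zl)&(p[:,2]<zh)]
            if len(q)>30: print("    ",zl,len(q),rect(q))
E
```

```text
scene table z -0.0011659461704043306
[307  25  24  35 693] zmax 0.0906 rect (array([281.1, 578.1]), array([77.6, 42.1]), 1.1) hsv [15.  3. 87.]
     0.03 68 (array([290.5, 574. ]), array([67.8, 29.3]), 24.4)
     0.04 56 (array([292.9, 573.1]), array([69.4, 28.3]), 26.5)
     0.06 69 (array([288.4, 573.9]), array([71.1, 28.7]), 17.3)
     0.085 136 (array([279.4, 579.6]), array([74.7, 38.3]), 0.3)
[360  45  28  36 770] zmax 0.0889 rect (array([471.6, 578.6]), array([42.7, 73.8]), 89.9) hsv [ 0.  3. 87.]
     0.03 80 (array([474.9, 573.7]), array([71.4, 34. ]), 13.2)
     0.04 62 (array([482. , 573.6]), array([67.7, 24.4]), 27.1)
     0.06 83 (array([475.1, 573.5]), array([69.6, 32. ]), 14.1)
     0.085 133 (array([470.3, 579. ]), array([70.7, 40.2]), 0.9)
[422  66  30  37 786] zmax 0.0903 rect (array([660.4, 581.9]), array([72.4, 35.6]), 0.4) hsv [  0.   2. 121.]
     0.03 82 (array([661.3, 583.3]), array([70.5, 26.1]), 3.7)
     0.04 65 (array([663.1, 581.3]), array([66.1, 26.9]), 8.6)
     0.06 100 (array([662.6, 582.8]), array([70.4, 27.2]), 6.0)
     0.085 126 (array([658.2, 584.
[... 5695 characters left out ...]
rect (array([766.8, 141.6]), array([110.1,  60.6]), 4.0) hsv [173. 111. 205.]
[ 259  306   91   84 2570] zmax 0.0454 rect (array([529.1, 295. ]), array([127.2, 106.7]), 21.4) hsv [113.  25.  57.]
     0.03 558 (array([529.5, 296.6]), array([125.2, 104.3]), 21.3)
     0.04 910 (array([529.1, 295.1]), array([127.3, 106.6]), 21.6)
[ 193  323   51   66 2630] zmax 0.096 rect (array([664.7, 336.5]), array([74.4, 75. ]), 2.2) hsv [10. 14. 73.]
     0.03 110 (array([655.7, 355.4]), array([72.4, 31.6]), 25.4)
     0.04 95 (array([659.1, 360.1]), array([68.5, 26.2]), 14.5)
     0.06 116 (array([655.8, 356. ]), array([71.2, 30.1]), 24.5)
     0.085 1817 (array([665. , 336.4]), array([73.1, 75.6]), 7.1)
```

```bash
cat >> h.py <<'E'
from scipy.spatial.transform import Rotation as R
def Rt(yaw,tilt=0):  # closing axis y at yaw; fingers tilted by tilt deg towards +yaw
    a,t=np.radians(yaw),np.radians(tilt);u=np.array([np.cos(a),np.sin(a),0]);k=np.array([0,0,1.])
    z=np.sin(t)*u-np.cos(t)*k;y=np.cos(t)*u+np.sin(t)*k
    return np.stack([np.cross(y,z),y,z],1)
def go(p,Rw):
    from station import manip
    o=manip.get_obs();R0=o["ee_rot"]
    print("offset",(R0.T@(np.array(p)-o["position"])/.3).round(4),"rot",(R.from_matrix(R0.T@Rw).as_rotvec(degrees=True)/90).round(4),"t",o["t"])
E
python3 - <<'E'
from h import *
for n in ["scene","side"]:
    d=np.load(n+"0.npz");P=cloud(d);hsv=cv2.cvtColor(d["img"],cv2.COLOR_RGB2HSV)
    S,V=hsv[...,1].astype(int),hsv[...,2].astype(int)
    m=(P[...,2]>.06)&(P[...,2]<.13)&(P[...,0]>.5)&(P[...,0]<.7)&(abs(P[...,1]+.03)<.16)&(S<95)&(V>85)
    nl,lab,st,_=cv2.connectedComponentsWithStats(m.astype(np.uint8))
    for i in range(1,nl):
        if st[i,4]<25: continue
        p=P[lab==i];c=p.mean(0);w,v=np.linalg.eigh(np.cov(p.T))
        nrm=v[:,0]*np.sign(v[0,0])
        a=np.radians(-6.7);U=np.array([np.cos(a),np.sin(a),0]);Vv=np.array([-np.sin(a),np.cos(a),0])
        S_=-.5*U+np.array([0,0,.866]);T=.866*U+np.array([0,0,.5])
        f=lambda ax:np.percentile(p@ax*1000,[1,50,99]).round(1)
        print(n,st[i],"c",c.round(4),"n",nrm.round(3),"yaw",np.degrees(np.arctan2(nrm[1],nrm[0])).round(1),"zmax",p[:,2].max().round(4),"thick",f(T),"y",f(Vv),"s",f(S_))
go([.4845,-.242,.217],Rt(-23.7))
E
```

```text
scene [281 158  32  39 744] c [0.5991 0.0439 0.0939] n [ 0.855 -0.111  0.507] yaw -7.4 zmax 0.1223 thick [549.2 558.1 562.2] y [ 85.1 112.5 145.9] s [-244.8 -213.2 -183.5]
scene [260 188  28  29 440] c [ 0.5976 -0.0312  0.081 ] n [ 0.846 -0.109  0.523] yaw -7.3 zmax 0.0967 thick [548.6 558.  562.4] y [10.6 37.8 74.5] s [-245.3 -228.7 -212.8]
scene [233 207  30  31 488] c [ 0.5888 -0.1056  0.0809] n [ 0.836 -0.106  0.539] yaw -7.3 zmax 0.0962 thick [548.4 558.1 562.1] y [-64.9 -36.9  -1.7] s [-244.8 -228.6 -213. ]
side [261 160  28  74 782] c [ 0.5954 -0.001   0.09  ] n [ 0.834 -0.104  0.542] yaw -7.1 zmax 0.1221 thick [550.6 558.6 561.8] y [-59.4  89.  147.9] s [-251.3 -217.  -182.2]
offset [ 1.3619 -0.731  -0.0021] rot [-6.000e-04 -4.000e-04 -5.758e-01] t 0.1
```

```bash
python3 -m crank '{"offset":[[0.2,-0.1,0],[0.4,-0.2,0],[0.6,-0.3,0],[0.8,-0.42,0],[0.95,-0.5,0]],"rot":[[0,0,-0.1],[0,0,-0.2],[0,0,-0.3],[0,0,-0.4],[0,0,-0.5]]}' 0; python3 -c "
from h import *
go([.4845,-.242,.217],Rt(-23.7))"
```

```text
t: 0.72
position: [0.3762, -0.3451, 0.2165]
ee_rot: [[0.503, 0.864, -0.0], [0.864, -0.503, 0.0], [0.0, -0.0, -1.0]]
force: [-0.0, -0.6, 0.6]
width: 1.006
gripper_force: 0.0
offset [ 0.4786  0.1389 -0.0017] rot [-0.0001 -0.0001 -0.0726] t 0.725
```

```bash
python3 -m crank '{"offset":[[0.2,0.06,0],[0.4,0.12,0],[0.479,0.139,0],[0.479,0.139,0],[0.479,0.139,0]],"rot":[[0,0,-0.04],[0,0,-0.07],[0,0,-0.0726],[0,0,-0.0726],[0,0,-0.0726]]}'
python3 - <<'E'
from h import *
from station import manip
d=manip.get_image("wrist");cv2.imwrite("pics/w1.png",d["img"][:,:,::-1]);P=cloud(d)
print(manip.get_obs()["position"])
hsv=cv2.cvtColor(d["img"],cv2.COLOR_RGB2HSV)
b=(abs(P[...,0]-.484)<.06)&(abs(P[...,1]+.28)<.1)
m=b&(P[...,2]>.05)&(P[...,2]<.067);p=P[m];print("votive",rect(p),np.percentile(p[:,2],[50,99]))
m=b&(P[...,2]>.03)&(P[...,2]<.04);p=P[m];print("mould",rect(p),np.median(p[:,2]))
E
```

```text
t: 1.35
position: [0.4836, -0.2445, 0.2164]
ee_rot: [[0.407, 0.914, -0.001], [0.914, -0.407, 0.0], [-0.0, -0.001, -1.0]]
force: [-0.2, -0.4, -0.4]
width: 0.997
gripper_force: 0.0
[ 0.48348461 -0.24483785  0.21647818]
votive (array([ 484. , -240.6]), array([48.9, 48.6]), 67.0) [0.06552018 0.06686833]
mould (array([ 484.2, -279.6]), array([ 90.2, 161.5]), 0.7) 0.03559849332552595
```

View pics/w1.png

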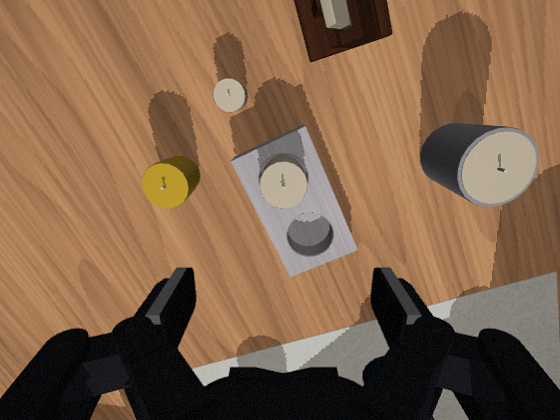

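The wrist view shows the votive at (283,184) in the upper cavity. The empty cavity is at (310,233) and the decoys are off to the left. The measured pose agrees with the sizes given.

```bash
python3 -c "
from h import *
go([.4841,-.2412,.05],Rt(-23.7))"
```

```text
offset [ 0.012  -0.0029  0.5549] rot [-0.0002  0.0001 -0.0037] t 1.4
```

```bash
python3 -m crank '{"offset":[[0.012,-0.003,0.12],[0.012,-0.003,0.25],[0.012,-0.003,0.38],[0.012,-0.003,0.46],[0.012,-0.003,0.5],[0.012,-0.003,0.53],[0.012,-0.003,0.555],[0.012,-0.003,0.555],[0.012,-0.003,0.555]],"rot":[[0,0,0],[0,0,0],[0,0,0],[0,0,0],[0,0,0],[0,0,0],[0,0,0],[0,0,0],[0,0,0]]}' 0 && python3 -m crank '{"offset":[[0,0,0],[0,0,0],[0,0,0],[0,0,0],[0,0,0],[0,0,0],[0,0,0],[0,0,0]],"rot":[[0,0,0],[0,0,0],[0,0,0],[0,0,0],[0,0,0],[0,0,0],[0,0,0],[0,0,0]]}' 0.7 30
```

```text
t: 2.52
position: [0.4849, -0.2407, 0.0506]
ee_rot: [[0.406, 0.914, 0.001], [0.914, -0.406, -0.0], [-0.0, 0.001, -1.0]]
force: [-0.1, -0.1, 0.8]
width: 1.002
gripper_force: 0.0
t: 3.52
position: [0.4869, -0.2418, 0.0522]
ee_rot: [[0.407, 0.914, 0.006], [0.914, -0.406, -0.003], [-0.001, 0.006, -1.0]]
force: [8.3, -3.0, 14.0]
width: 0.303
gripper_force: 6.9
```

Run:
```python
from h import *
from station import manip
d=manip.get_image("wrist");a=d["img"][:,:,::-1];np.savez("w2.npz",**d)
b=manip.get_image("side")["img"][90:210,240:400,::-1]
cv2.imwrite("pics/w2.png",np.hstack([cv2.resize(a,(430,322)),cv2.resize(b,(370,322))]))
```

```text
(no output)
```

View pics/w2.png

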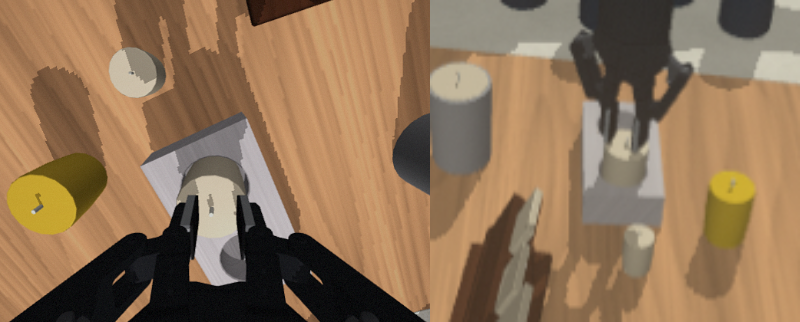

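Run:
```python
from h import *
d=np.load("w2.npz");P=cloud(d);hsv=cv2.cvtColor(d["img"],cv2.COLOR_RGB2HSV)
V=hsv[...,2];S=hsv[...,1]
b=(abs(P[...,0]-.484)<.06)&(abs(P[...,1]+.24)<.06)
R0=np.array([[.407,.914,.006],[.914,-.406,-.003],[0,.006,-1]]);t=np.array([.4869,-.2418,.0522])
m=b&(V<60)&(P[...,2]>.03)
q=(P[m]-t)@R0*1000
for s in(-1,1):
    k=q[(q[:,1]*s>0)];print("finger",s,np.percentile(k,[0,1,5,20,50],axis=0).round(1).tolist(),k[:,2].max(), k[k[:,2]>k[:,2].max()-6].mean(0))
m=b&(V>90)&(S>25)&(P[...,2]>.045);p=P[m];q=(p-t)@R0*1000
print("candle",rect(p),np.percentile(p[:,2],[5,50,95,99]),np.percentile(q,[1,50,99],axis=0).round(1))
k=cv2.connectedComponents(m.astype(np.uint8))
```

```text
finger -1 [[-12.0, -65.0, -110.6], [-9.1, -61.1, -109.0], [-6.4, -56.3, -104.2], [6.3, -47.3, -99.3], [12.7, -35.3, -88.8]] 10.873069913163476 [  6.94086983 -27.97357118  10.87306991]
finger 1 [[-41.2, 0.0, -110.9], [-9.1, 1.0, -109.0], [-6.3, 5.2, -104.3], [5.8, 13.3, -98.6], [12.7, 33.3, -88.0]] 22.3012100486921 [-5.62386674 25.64025132 20.54462658]
candle (array([ 487. , -240.9]), array([ 49.4, 116.2]), 77.1) [0.05238307 0.06602589 0.06750428 0.13856344] [[-22.9 -38.2 -86.2]
 [  9.1  -2.3 -13.9]
 [ 24.4  23.3   5.4]]
```

Run:
```python
from h import *
d=np.load("w2.npz");P=cloud(d);hsv=cv2.cvtColor(d["img"],cv2.COLOR_RGB2HSV)
V=hsv[...,2];S=hsv[...,1]
R0=np.array([[.407,.914,.006],[.914,-.406,-.003],[0,.006,-1]]);t=np.array([.4869,-.2418,.0522])
Q=(P-t)@R0*1000
b=(abs(Q[...,0])<30)&(abs(Q[...,1])<45)
for zl in range(-40,20,5):
    m=b&(V<70)&(Q[...,2]>zl)&(Q[...,2]<zl+5)
    q=Q[m]
    if len(q): print(zl,len(q),"L",[q[q[:,1]<0][:,i].round(0).tolist()[0:0] or (q[q[:,1]<0][:,i].min().round(),q[q[:,1]<0][:,i].max().round()) for i in (0,1) if (q[:,1]<0).any()],"R",[(q[q[:,1]>0][:,i].min().round(),q[q[:,1]>0][:,i].max().round()) for i in (0,1) if (q[:,1]>0).any()])
m=b&(V>100)&(abs(Q[...,2]+14)<3);print("top",np.percentile(Q[m],[1,99],axis=0))
```

```text
-40 347 L [(np.float64(-11.0), np.float64(13.0)), (np.float64(-27.0), np.float64(-14.0))] R [(np.float64(-7.0), np.float64(13.0)), (np.float64(12.0), np.float64(26.0))]
-35 332 L [(np.float64(-9.0), np.float64(13.0)), (np.float64(-27.0), np.float64(-14.0))] R [(np.float64(-7.0), np.float64(13.0)), (np.float64(12.0), np.float64(26.0))]
-30 286 L [(np.float64(-10.0), np.float64(12.0)), (np.float64(-27.0), np.float64(-14.0))] R [(np.float64(-7.0), np.float64(13.0)), (np.float64(12.0), np.float64(26.0))]
-25 218 L [(np.float64(-9.0), np.float64(12.0)), (np.float64(-26.0), np.float64(-14.0))] R [(np.float64(-7.0), np.float64(13.0)), (np.float64(12.0), np.float64(25.0))]
-20 69 L [(np.float64(-9.0), np.float64(12.0)), (np.float64(-20.0), np.float64(-14.0))] R [(np.float64(-1.0), np.float64(12.0)), (np.float64(12.0), np.float64(18.0))]
-15 10 L [(np.float64(-12.0), np.float64(1.0)), (np.float64(-14.0), np.float64(-14.0))] R []
-10 1 L [(np.float64(14.0), np.float64(14.0)), (np.float64(-25.0), np.float64(-25.0))] R []
0 2 L [(np.float64(10.0), np.float64(12.0)), (np.float64(-27.0), np.float64(-26.0))] R []
5 1 L [(np.float64(11.0), np.float64(11.0)), (np.float64(-26.0), np.float64(-26.0))] R []
10 2 L [(np.float64(7.0), np.float64(9.0)), (np.float64(-28.0), np.float64(-27.0))] R []
15 12 L [(np.float64(10.0), np.float64(10.0)), (np.float64(-26.0), np.float64(-26.0))] R [(np.float64(-29.0), np.float64(-4.0)), (np.float64(23.0), np.float64(38.0))]
top [[-23.23373128 -26.71084714 -15.43550918]
 [ 23.79932989  14.18508946 -12.00824567]]
```

The fingers closed on top of the candle, so the tips reach less far than I assumed. I'll lift, reopen and measure the tips in free air.

```bash
python3 -m crank '{"offset":[[0,0,-0.02],[0,0,-0.08],[0,0,-0.16],[0,0,-0.2],[0,0,-0.2],[0,0,-0.2]],"rot":[[0,0,0],[0,0,0],[0,0,0],[0,0,0],[0,0,0],[0,0,0]]}' 0
cat > tip.py <<'E'
from h import *
from station import manip
d=manip.get_image("wrist");P=cloud(d);o=manip.get_obs();V=d["img"].max(-1)
Q=(P-o["position"])@o["ee_rot"]*1000
print(o["width"],o["position"])
b=(abs(Q[...,0])<20)&(abs(Q[...,1])<65)&(P[...,2]>.075)
for zl in range(-50,25,5):
    q=Q[b&(Q[...,2]>zl)&(Q[...,2]<zl+5)]
    L,Rr=q[q[:,1]<0],q[q[:,1]>0]
    if len(L)>3 and len(Rr)>3: print(zl,len(q),"x",np.percentile(q[:,0],[2,98]).round(),"yL",np.percentile(L[:,1],[2,98]).round(),"yR",np.percentile(Rr[:,1],[2,98]).round())
m=(abs(P[...,0]-.484)<.05)&(abs(P[...,1]+.24)<.05)&(P[...,2]>.055)&(P[...,2]<.068)
p=P[m];print("votive",rect(p),np.percentile(p[:,2],[10,50,90]))
E
python3 tip.py; python3 -m crank '{"offset":[[0,0,0],[0,0,0],[0,0,0],[0,0,0]],"rot":[[0,0,0],[0,0,0],[0,0,0],[0,0,0]]}' 0.4;python3 tip.py
```

```text
t: 4.38
position: [0.4844, -0.2403, 0.1094]
ee_rot: [[0.406, 0.914, -0.001], [0.914, -0.406, 0.001], [0.0, -0.001, -1.0]]
force: [-0.9, 0.1, -0.9]
width: 1.002
gripper_force: 0.0
0.995518196187733 [ 0.48433903 -0.24027731  0.10929028]
-50 761 x [-9. 12.] yL [-56. -43.] yR [42. 55.]
-45 704 x [-9. 12.] yL [-56. -43.] yR [42. 55.]
-40 608 x [-9. 12.] yL [-56. -43.] yR [42. 55.]
-35 419 x [-9. 12.] yL [-52. -43.] yR [42. 48.]
-30 113 x [-8. 10.] yL [-43. -43.] yR [42. 42.]
votive (array([ 483.7, -240.3]), array([49.5, 49.1]), 29.5) [0.06449429 0.06549979 0.06633085]
t: 4.92
position: [0.4847, -0.2405, 0.11]
ee_rot: [[0.406, 0.914, -0.0], [0.914, -0.406, 0.0], [0.0, -0.0, -1.0]]
force: [-0.3, 0.1, 0.4]
width: 0.601
gripper_force: 0.0
0.6020789506128728 [ 0.48468307 -0.24052787  0.11007124]
-50 600 x [-9. 12.] yL [-39. -26.] yR [25. 38.]
-45 565 x [-9. 12.] yL [-39. -26.] yR [25. 38.]
-40 512 x [-9. 12.] yL [-39. -26.] yR [25. 38.]
-35 470 x [-8. 12.] yL [-39. -26.] yR [25. 38.]
-30 411 x [-9. 12.] yL [-39. -26.] yR [25. 38.]
-25 240 x [-8. 12.] yL [-36. -26.] yR [25. 34.]
-20 64 x [-8. 10.] yL [-27. -26.] yR [25. 25.]
votive (array([ 484. , -240.4]), array([49.4, 49.2]), 58.9) [0.06448509 0.06551583 0.06634287]
```

Measured tips lie about 14 mm behind the reported TCP when shut, 18 mm at mid-opening and 27 mm fully open, which explains the miss. The votive hasn't moved. I'll go 28 mm lower.

```bash
python3 -m crank '{"offset":[[0,0,0],[0,0,0],[0,0,0.05],[0,0,0.12],[0,0,0.19],[0,0,0.24],[0,0,0.27],[0,0,0.29],[0,0,0.29],[0,0,0.29]],"rot":[[0,0,0],[0,0,0],[0,0,0],[0,0,0],[0,0,0],[0,0,0],[0,0,0],[0,0,0],[0,0,0],[0,0,0]]}' 0 && python3 -m crank '{"offset":[[0,0,0],[0,0,0],[0,0,0],[0,0,0],[0,0,0],[0,0,0],[0,0,0],[0,0,0]],"rot":[[0,0,0],[0,0,0],[0,0,0],[0,0,0],[0,0,0],[0,0,0],[0,0,0],[0,0,0]]}' 0.7 30
```

```text
t: 6.22
position: [0.485, -0.2407, 0.0236]
ee_rot: [[0.406, 0.914, 0.001], [0.914, -0.406, -0.0], [-0.0, 0.001, -1.0]]
force: [0.9, 0.1, -0.0]
width: 1.0
gripper_force: 0.0
t: 7.22
position: [0.4849, -0.2406, 0.0236]
ee_rot: [[0.406, 0.914, 0.001], [0.914, -0.406, -0.0], [0.0, 0.001, -1.0]]
force: [-2.1, 0.6, 6.3]
width: 0.579
gripper_force: 30.7
```

```bash
python3 -m crank '{"offset":[[0,0,-0.02],[0,0,-0.06],[0,0,-0.12],[0,0,-0.22],[0,0,-0.34],[0,0,-0.46],[0,0,-0.56],[0,0,-0.6],[0,0,-0.6]],"rot":[[0,0,0],[0,0,0],[0,0,0],[0,0,0],[0,0,0],[0,0,0],[0,0,0],[0,0,0],[0,0,0]]}' && python3 -c "
from h import *
a=np.radians(21.4);u=np.array([np.cos(a),np.sin(a)]);w=np.array([.5291,.295])+.011*u;print(w)
go([*w,.203],Rt(-23.6))"
```

```text
t: 8.35
position: [0.4848, -0.2406, 0.2036]
ee_rot: [[0.406, 0.914, 0.001], [0.914, -0.406, -0.001], [-0.0, 0.001, -1.0]]
force: [-0.1, 1.2, -1.4]
width: 0.577
gripper_force: 31.3
[0.53934161 0.29901364]
offset [ 1.7173e+00 -5.6500e-01  1.4000e-03] rot [ 0.0007  0.0001 -0.0042] t 8.35
```

```bash
python3 -m crank '{"offset":[[0.05,-0.015,0],[0.15,-0.05,0],[0.28,-0.09,0],[0.41,-0.135,0],[0.54,-0.178,0],[0.67,-0.22,0],[0.8,-0.263,0],[0.92,-0.303,0]],"rot":[[0,0,0],[0,0,0],[0,0,0],[0,0,0],[0,0,0],[0,0,0],[0,0,0],[0,0,0]]}' && python3 -m crank '{"offset":[[0.14,-0.046,0],[0.28,-0.092,0],[0.42,-0.138,0],[0.55,-0.181,0],[0.66,-0.217,0],[0.74,-0.243,0],[0.79,-0.26,0],[0.797,-0.262,0],[0.797,-0.262,0],[0.797,-0.262,0]],"rot":[[0,0,0],[0,0,0],[0,0,0],[0,0,0],[0,0,0],[0,0,0],[0,0,0],[0,0,0],[0,0,0],[0,0,0]]}' && python3 -c "
from h import *
from station import manip
go([.5393,.299,.203],Rt(-23.6))
d=manip.get_image('wrist');cv2.imwrite('pics/w3.png',d['img'][:,:,::-1]);P=cloud(d)
b=(abs(P[...,0]-.53)<.09)&(abs(P[...,1]-.295)<.09)&(P[...,2]>.03)&(P[...,2]<.055);print(rect(P[b]))
"
```

```text
t: 9.35
position: [0.513, 0.0508, 0.202]
ee_rot: [[0.406, 0.914, -0.002], [0.914, -0.406, 0.0], [-0.0, -0.002, -1.0]]
force: [-1.0, -0.7, -0.6]
width: 0.577
gripper_force: 31.3
t: 10.6
position: [0.5392, 0.2982, 0.2033]
ee_rot: [[0.407, 0.913, 0.0], [0.913, -0.407, 0.0], [0.0, 0.0, -1.0]]
force: [-0.5, -0.8, -1.3]
width: 0.575
gripper_force: 31.3
offset [ 0.0024 -0.0009  0.0009] rot [ 0.0001 -0.     -0.0048] t 10.6
(array([528.4, 296.7]), array([126.8, 104.3]), 21.2)
```

View pics/w3.png

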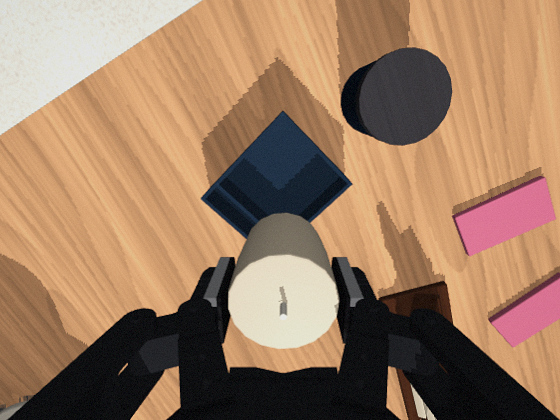

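The wrist view shows the votive held upright, its top at (283,290). Behind it is the tray at (278,180), with the divider line on its lower-left side, which confirms the bay sides.

```bash
python3 -m crank '{"offset":[[0.002,0,0.05],[0.002,0,0.15],[0.002,0,0.27],[0.002,0,0.37],[0.002,0,0.45],[0.002,0,0.52],[0.002,0,0.56],[0.002,0,0.585],[0.002,0,0.598],[0.002,0,0.598]],"rot":[[0,0,0],[0,0,0],[0,0,0],[0,0,0],[0,0,0],[0,0,0],[0,0,0],[0,0,0],[0,0,0],[0,0,0]]}' && python3 -m crank '{"offset":[[0,0,0.004],[0,0,0.008],[0,0,0.011],[0,0,0.013],[0,0,0.013]],"rot":[[0,0,0],[0,0,0],[0,0,0],[0,0,0],[0,0,0]]}'
```

```text
t: 11.9
position: [0.5395, 0.2996, 0.024]
ee_rot: [[0.406, 0.914, 0.0], [0.914, -0.406, 0.0], [0.0, 0.0, -1.0]]
force: [0.2, 0.5, -0.4]
width: 0.573
gripper_force: 31.3
t: 12.52
position: [0.5394, 0.2996, 0.0198]
ee_rot: [[0.406, 0.914, -0.0], [0.914, -0.406, 0.0], [0.0, -0.0, -1.0]]
force: [0.6, 0.2, -1.0]
width: 0.575
gripper_force: 31.3
```

```bash
python3 -m crank '{"offset":[[0,0,0.002],[0,0,0.004],[0,0,0.005],[0,0,0.005]],"rot":[[0,0,0],[0,0,0],[0,0,0],[0,0,0]]}'
```

```text
t: 13.02
position: [0.5396, 0.2997, 0.0195]
ee_rot: [[0.406, 0.914, 0.001], [0.914, -0.406, 0.0], [0.001, 0.0, -1.0]]
force: [-6.2, -2.9, 15.3]
width: 0.578
gripper_force: 32.6
```

```bash
python3 -m crank '{"offset":[[0,0,-0.002],[0,0,-0.003],[0,0,-0.003],[0,0,-0.003],[0,0,-0.02],[0,0,-0.08],[0,0,-0.18],[0,0,-0.32],[0,0,-0.5],[0,0,-0.6]],"rot":[[0,0,0],[0,0,0],[0,0,0],[0,0,0],[0,0,0],[0,0,0],[0,0,0],[0,0,0],[0,0,0],[0,0,0]]}' 0.25
python3 - <<'E'
from h import *
from station import manip
d=manip.get_image("side");cv2.imwrite("pics/s4.png",cv2.resize(d["img"][270:400,220:380,::-1],(640,520)));P=cloud(d)
V=d["img"].max(-1)
m=(abs(P[...,0]-.54)<.06)&(abs(P[...,1]-.3)<.06)&(P[...,2]>.055)&(P[...,2]<.075)&(V>90);print(rect(P[m]),np.percentile(P[m][:,2],[10,50,90]))
a=np.radians(-7.1);U=np.array([np.cos(a),np.sin(a),0]);W=np.array([-np.sin(a),np.cos(a),0]);k=np.array([0,0,1])
a7=np.radians(-6.7)
S=-.5*U+.866*k;T=.866*U+.5*k
# top centre, from the -6.7 frame numbers
U6=np.array([np.cos(a7),np.sin(a7),0]);top=.554*(.866*U6+.5*k)+.1155*np.array([-np.sin(a7),np.cos(a7),0])-.183*(-.5*U6+.866*k)
print("top",top)
# tips (tool z -14) 36 mm below the top; TCP 14 further
tcp=top-S*(.036+.014);print("tcp",tcp,"pre",tcp+.09*S)
go(tcp+.09*S,Rt(-7.0,30))
E
```

```text
t: 14.28
position: [0.5398, 0.2997, 0.203]
ee_rot: [[0.406, 0.914, 0.004], [0.914, -0.406, 0.002], [0.003, 0.003, -1.0]]
force: [-0.3, 0.6, -0.5]
width: 0.754
gripper_force: 0.0
(array([538.4, 298.7]), array([49.3, 49.2]), 30.5) [0.05951303 0.0612754  0.06265008]
top [0.58083811 0.04806142 0.118522  ]
tcp [0.60564641 0.04497138 0.075222  ] pre [0.56099147 0.05053345 0.153162  ]
offset [-0.7334  0.3992  0.1749] rot [-0.3269  0.0463 -0.1851] t 14.325
```

View pics/s4.png

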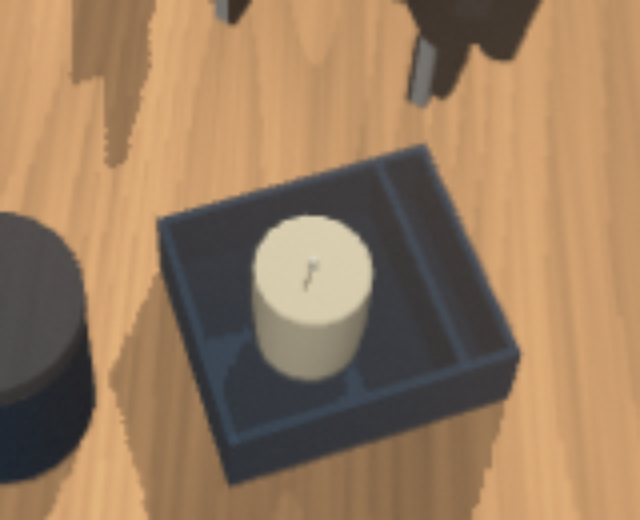

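The side view shows the votive standing upright at (312,270) in the wide bay, with the narrow bay empty at (440,260). Next I go to a point in front of the tall tablet's top.

```bash
python3 -m crank '{"offset":[[-0.1,0.05,0],[-0.22,0.12,0.02],[-0.35,0.2,0.05],[-0.5,0.27,0.1],[-0.63,0.34,0.14],[-0.733,0.399,0.175],[-0.733,0.399,0.175],[-0.733,0.399,0.175]],"rot":[[0,0,0],[-0.06,0.01,-0.03],[-0.12,0.02,-0.07],[-0.19,0.03,-0.11],[-0.26,0.04,-0.15],[-0.327,0.046,-0.185],[-0.327,0.046,-0.185],[-0.327,0.046,-0.185]]}' 0.4
python3 - <<'E'
from h import *
from station import manip
d=manip.get_image("wrist");cv2.imwrite("pics/w5.png",d["img"][:,:,::-1]);P=cloud(d);o=manip.get_obs()
hsv=cv2.cvtColor(d["img"],cv2.COLOR_RGB2HSV);S,V=hsv[...,1],hsv[...,2]
m=(P[...,2]>.06)&(P[...,2]<.128)&(abs(P[...,0]-.59)<.06)&(abs(P[...,1]-.048)<.045)&(S<95)&(V>85)
nl,lab,st,_=cv2.connectedComponentsWithStats(m.astype(np.uint8));i=1+st[1:,4].argmax();p=P[lab==i]
Q=(p-o["position"])@o["ee_rot"]*1000
print(st[i],Q.shape,"tool-frame ext",np.percentile(Q,[1,10,50,90,99],axis=0).round(1).tolist())
k=Q[:,2]>Q[:,2].min()+8;w,v=np.linalg.eigh(np.cov(Q[k].T));print("n in tool",v[:,0].round(3))
k=Q[:,2]<np.percentile(Q[:,2],5)+2;print("top face",np.percentile(Q[k],[2,50,98],axis=0).round(1).tolist())
go([0.60564641,0.04497138,0.075222],Rt(-7,30))
E
```

```text
t: 15.32
position: [0.5598, 0.0501, 0.1472]
ee_rot: [[0.123, 0.863, 0.491], [0.992, -0.105, -0.064], [-0.004, 0.495, -0.869]]
force: [-0.5, -0.7, 0.4]
width: 0.601
gripper_force: 0.0
[ 284  165   15  103 1296] (1296, 3) tool-frame ext [[-28.2, 0.7, 33.9], [-19.1, 1.4, 34.4], [11.0, 4.8, 35.4], [32.9, 8.3, 72.1], [33.3, 12.3, 98.8]]
n in tool [-0.132 -0.991  0.03 ]
top face [[-24.9, 0.7, 33.9], [5.5, 4.6, 35.1], [32.1, 8.5, 36.1]]
offset [0.0014 0.0143 0.2842] rot [-0.0038  0.0022  0.0009] t 15.375
```

View pics/w5.png

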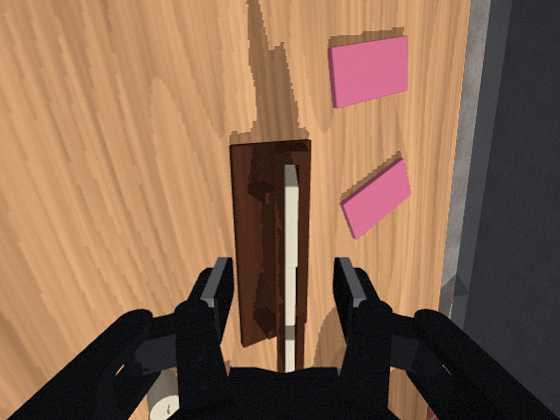

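The wrist view shows the tall tablet's top edge end-on at about (290,215), between the finger lines. Its top centre in the tool frame is (2.5, 4.6, 35) mm, which matches the prediction from the fixed cameras.

```bash
python3 -m crank '{"offset":[[0.003,0.015,0.02],[0.003,0.015,0.07],[0.003,0.015,0.13],[0.003,0.015,0.19],[0.003,0.015,0.24],[0.003,0.015,0.27],[0.003,0.015,0.283],[0.003,0.015,0.283],[0.003,0.015,0.283]],"rot":[[-0.004,0.002,0],[-0.004,0.002,0],[-0.004,0.002,0],[-0.004,0.002,0],[-0.004,0.002,0],[-0.004,0.002,0],[-0.004,0.002,0],[-0.004,0.002,0],[-0.004,0.002,0]]}' && python3 -m crank '{"offset":[[0,0,0],[0,0,0],[0,0,0],[0,0,0],[0,0,0],[0,0,0],[0,0,0],[0,0,0]],"rot":[[0,0,0],[0,0,0],[0,0,0],[0,0,0],[0,0,0],[0,0,0],[0,0,0],[0,0,0]]}' 0.97 40
```

```text
t: 16.5
position: [0.6051, 0.045, 0.0748]
ee_rot: [[0.121, 0.86, 0.496], [0.993, -0.104, -0.062], [-0.001, 0.5, -0.866]]
force: [0.2, -0.2, -0.3]
width: 0.598
gripper_force: 0.0
t: 17.5
position: [0.6062, 0.0449, 0.0755]
ee_rot: [[0.121, 0.859, 0.498], [0.993, -0.104, -0.062], [-0.001, 0.502, -0.865]]
force: [6.1, -0.5, 1.9]
width: 0.098
gripper_force: 39.7
```

```bash
python3 -m crank '{"offset":[[0,0,-0.01],[0,0,-0.03],[0,0,-0.06],[0,0,-0.1],[0,0,-0.15],[0,0,-0.2],[0,0,-0.26],[0,0,-0.32],[0,0,-0.36],[0,0,-0.36]],"rot":[[0,0,0],[0,0,0],[0,0,0],[0,0,0],[0,0,0],[0,0,0],[0,0,0],[0,0,0],[0,0,0],[0,0,0]]}' && python3 -c "
from h import *
a=np.radians(21.4);u=np.array([np.cos(a),np.sin(a)]);w=np.array([.5289,.2955])-.05*u;print(w)
go([*w,.23],Rt(21.4))"
```

```text
t: 18.75
position: [0.5516, 0.0517, 0.1685]
ee_rot: [[0.121, 0.859, 0.497], [0.993, -0.104, -0.062], [-0.001, 0.501, -0.866]]
force: [0.4, -0.8, -0.6]
width: 0.098
gripper_force: 40.0
[0.48234721 0.27725616]
offset [ 0.7183 -0.1737 -0.3382] rot [ 0.3267  0.0833 -0.3072] t 18.75
```

```bash
python3 -m crank '{"offset":[[0.03,-0.01,-0.06],[0.1,-0.03,-0.13],[0.2,-0.06,-0.2],[0.32,-0.09,-0.26],[0.44,-0.12,-0.3],[0.56,-0.145,-0.33],[0.66,-0.165,-0.338],[0.718,-0.174,-0.338],[0.718,-0.174,-0.338],[0.718,-0.174,-0.338]],"rot":[[0,0,0],[0.03,0.01,-0.03],[0.08,0.02,-0.08],[0.14,0.035,-0.13],[0.2,0.05,-0.19],[0.26,0.065,-0.24],[0.3,0.075,-0.28],[0.327,0.083,-0.307],[0.327,0.083,-0.307],[0.327,0.083,-0.307]]}'
python3 - <<'E'
from h import *
from station import manip
o=manip.get_obs()
ims=[]
for n in ["side","scene"]:
    d=manip.get_image(n);P=cloud(d)
    Q=(P-o["position"])@o["ee_rot"]*1000
    hsv=cv2.cvtColor(d["img"],cv2.COLOR_RGB2HSV)
    m=(abs(Q[...,0])<45)&(abs(Q[...,1])<30)&(Q[...,2]>-12)&(Q[...,2]<90)&(hsv[...,1]<110)&(hsv[...,2]>80)
    nl,lab,st,_=cv2.connectedComponentsWithStats(m.astype(np.uint8));i=1+st[1:,4].argmax();q=Q[lab==i]
    w,v=np.linalg.eigh(np.cov(q.T));print(n,st[i],"n",v[:,0].round(3),w.round(1),np.percentile(q,[1,50,99],axis=0).round(1).tolist())
    b=(abs(P[...,0]-.53)<.09)&(abs(P[...,1]-.295)<.09)&(P[...,2]>.036)&(P[...,2]<.05)&(hsv[...,2]<100);print(rect(P[b]))
    ims.append(cv2.resize(d["img"][150:400,220:420,::-1] if n=="side" else d["img"][20:220,240:400,::-1],(400,500)))
cv2.imwrite("pics/t6.png",np.hstack(ims))
go([.4823,.2773,.23],Rt(21.4))
E
```

```text
t: 20.0
position: [0.4823, 0.2767, 0.2286]
ee_rot: [[-0.364, 0.932, -0.002], [0.932, 0.364, -0.001], [-0.0, -0.002, -1.0]]
force: [1.1, -0.3, -0.4]
width: 0.101
gripper_force: 40.0
side [330 256  29  54 764] n [-0.059 -0.998  0.002] [  3.2 288.  422.6] [[-27.1, -4.5, -11.1], [13.0, 3.9, 23.8], [31.9, 4.8, 58.2]]
(array([529.2, 295.6]), array([126.3, 105.6]), 21.3)
scene [311  51  10  34 233] n [ 0.079 -0.997  0.006] [  4.6 316.7 429.7] [[-32.5, -4.4, -10.3], [-22.9, 3.4, 23.0], [28.2, 4.7, 60.2]]
(array([528.6, 294.3]), array([127.4, 111.1]), 21.2)
offset [ 0.0023  0.001  -0.0025] rot [-0.0007  0.0001 -0.0009] t 20.1
```

View pics/t6.png

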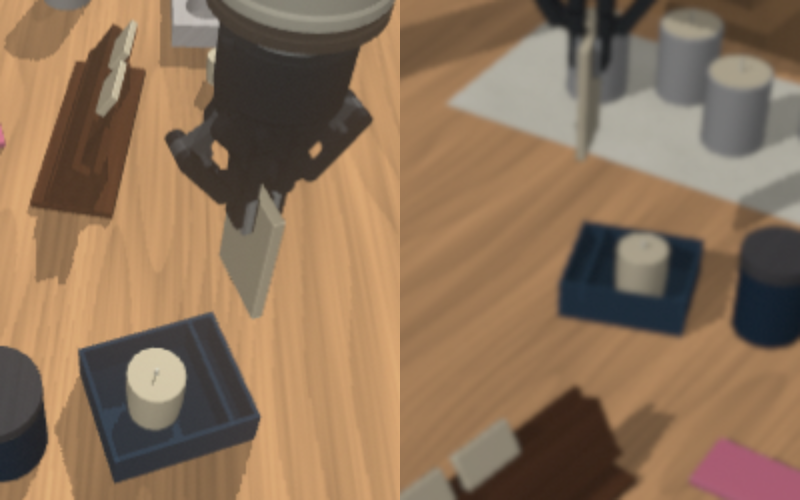

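The side crop shows the tablet hanging upright at (250,250) and the votive standing in the tray at (155,390). In the tool frame the tablet is centred and vertical, with its foot 60 mm below the TCP.

```bash
python3 -m crank '{"offset":[[0.002,0.001,0.05],[0.002,0.001,0.13],[0.002,0.001,0.22],[0.002,0.001,0.31],[0.002,0.001,0.39],[0.002,0.001,0.45],[0.002,0.001,0.49],[0.002,0.001,0.52],[0.002,0.001,0.533],[0.002,0.001,0.533]],"rot":[[0,0,0],[0,0,0],[0,0,0],[0,0,0],[0,0,0],[0,0,0],[0,0,0],[0,0,0],[0,0,0],[0,0,0]]}' && python3 -m crank '{"offset":[[0,0,0.003],[0,0,0.006],[0,0,0.009],[0,0,0.011],[0,0,0.011]],"rot":[[0,0,0],[0,0,0],[0,0,0],[0,0,0],[0,0,0]]}'
```

```text
t: 21.35
position: [0.4822, 0.2778, 0.0695]
ee_rot: [[-0.364, 0.931, -0.001], [0.931, 0.364, -0.0], [0.0, -0.002, -1.0]]
force: [0.2, -0.6, -0.7]
width: 0.101
gripper_force: 40.0
t: 21.98
position: [0.4821, 0.2777, 0.066]
ee_rot: [[-0.364, 0.931, -0.002], [0.931, 0.364, -0.001], [0.0, -0.002, -1.0]]
force: [0.3, 0.5, -0.9]
width: 0.098
gripper_force: 40.0
```

```bash
python3 -m crank '{"offset":[[0,0,0.002],[0,0,0.004],[0,0,0.005],[0,0,0.005]],"rot":[[0,0,0],[0,0,0],[0,0,0],[0,0,0]]}'
```

```text
t: 22.48
position: [0.4821, 0.2777, 0.0645]
ee_rot: [[-0.364, 0.931, -0.002], [0.931, 0.364, -0.001], [0.0, -0.002, -1.0]]
force: [-0.5, 1.1, 0.1]
width: 0.096
gripper_force: 40.0
```

```bash
python3 -m crank '{"offset":[[0,0,0.0015],[0,0,0.003],[0,0,0.003]],"rot":[[0,0,0],[0,0,0],[0,0,0]]}'
```

```text
t: 22.85
position: [0.4821, 0.2777, 0.0636]
ee_rot: [[-0.364, 0.931, -0.002], [0.931, 0.364, -0.001], [0.0, -0.002, -1.0]]
force: [-1.4, 0.1, -0.2]
width: 0.099
gripper_force: 40.0
```

```bash
python3 -m crank '{"offset":[[0,0,0.0015],[0,0,0.003],[0,0,0.003]],"rot":[[0,0,0],[0,0,0],[0,0,0]]}'
```

```text
t: 23.22
position: [0.4824, 0.2779, 0.0633]
ee_rot: [[-0.365, 0.931, -0.001], [0.931, 0.365, -0.0], [0.0, -0.001, -1.0]]
force: [-1.7, 0.5, 5.6]
width: 0.102
gripper_force: 41.2
```

Contact at the expected height. I'll open and withdraw.

```bash
python3 -m crank '{"offset":[[0,0,0],[0,0,0],[0,0,0],[0,0,0],[0,0,-0.03],[0,0,-0.1],[0,0,-0.2],[0,0,-0.35],[0,0,-0.5],[0,0,-0.5]],"rot":[[0,0,0],[0,0,0],[0,0,0],[0,0,0],[0,0,0],[0,0,0],[0,0,0],[0,0,0],[0,0,0],[0,0,0]]}' 0.55
python3 - <<'E'
from h import *
from station import manip
ims=[]
for n in ["side","scene"]:
    d=manip.get_image(n);P=cloud(d);hsv=cv2.cvtColor(d["img"],cv2.COLOR_RGB2HSV)
    m=(abs(P[...,0]-.482)<.045)&(abs(P[...,1]-.277)<.045)&(P[...,2]>.05)&(P[...,2]<.125)&(hsv[...,1]<110)&(hsv[...,2]>80)
    q=(P[m]-[.4823,.2773,0])@Rt(21.4)*1000
    print(n,np.percentile(q,[1,50,99],axis=0).round(1).tolist())
    w,v=np.linalg.eigh(np.cov(q[abs(q[:,2]+75)<25].T));print(v[:,0].round(3))
    ims.append(cv2.resize(d["img"][150:400,180:380,::-1] if n=="side" else d["img"][60:260,240:400,::-1],(400,500)))
cv2.imwrite("pics/f7.png",np.hstack(ims))
E
```

```text
t: 24.48
position: [0.4835, 0.2783, 0.2169]
ee_rot: [[-0.365, 0.931, 0.004], [0.931, 0.365, 0.002], [0.0, 0.005, -1.0]]
force: [1.0, -0.6, 0.2]
width: 0.45
gripper_force: 0.0
side [[-26.8, -6.1, -115.0], [7.3, 1.9, -83.7], [32.2, 54.5, -51.3]]
[-0.008 -0.445  0.896]
scene [[-31.7, -3.7, -115.4], [-10.4, 3.8, -83.3], [27.8, 50.9, -50.7]]
[ 0.261 -0.599  0.757]
```

View pics/f7.png

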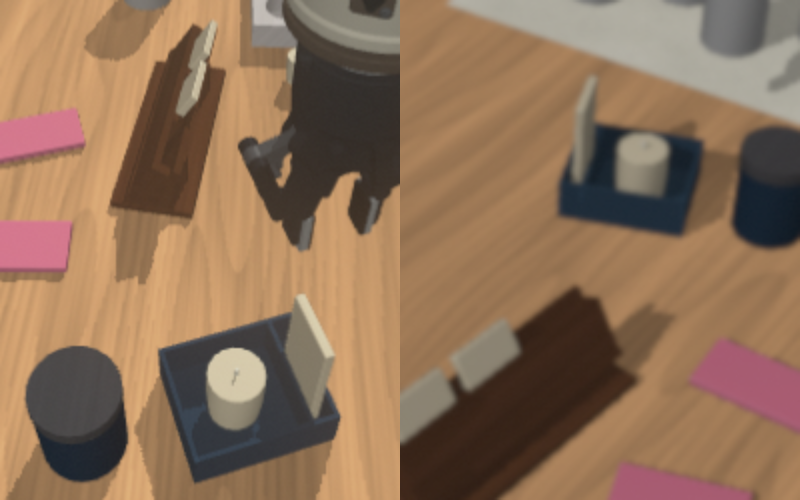

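The tablet stands upright in the narrow bay at (310,350), top at 115 mm. The votive stands in the wide bay at (235,385), and the short tablets, tumbler and tin are where they were.

```bash
python3 -c "
from station import manip
print(manip.finish_job())"
```

```text
the job is handed in; nothing more can be done
None
```

The tablet stands upright in the narrow bay and the votive in the wide bay; the job was handed in at about 24.5 s of the 61 s, after one failed first grasp, when the fingers closed on top of the candle (about 14 N, no visible shift).

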